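# Find the unlatched cable hatch and push it open

## Robot

A 6-joint arm with a two-finger parallel gripper is mounted at the origin on the work surface; the furniture and walls round the work are solid. World frame = base frame: x ahead of the robot, y to its left, z up, the work surface at z = 0. Lengths are in m, angles in rad, forces in N, time in s.
With the tool pointing down it reaches from about 0.3 to 0.775 m from the base axis. Payload 14.6 kg.
Tool frame: the origin (TCP) lies on the centre line of the jaws, within the pads' length; the fingertips stand 19 mm ahead of it and the grasp point (between the pads) is the TCP; y points along the fingers, x is the direction in which the jaws open and shut, and the axes are right-handed (so a half turn about y gives the same grasp; the last joint's range is limited). The gripper opens to 94 mm and grips with 3 to 60 N. Pads are 16 mm wide; open, the fingers measure 119 mm over their backs; the gripper's body (75 mm by 177 mm) begins 78 mm behind the grasp point.
Start: joints at [-1.37, 0.3, 1.521, -0, 1.321, -0.067], TCP at [0.146, -0.53, 0.224] pointing down, gripper open.
Joint ranges: [-3.03, 3.03], [-0.79, 2.21], [0.23, 2.52], [-1.04, 4.18], [0, 3.07], [-2.55, 2.55]. Speed limits (rad/s): [2.22, 2.22, 2.57, 3.14, 3.14, 3.14].

## Interface

Orientations are given as [roll, pitch, yaw] about the fixed x, y, z axes, in that order (R = Rz(yaw) Ry(pitch) Rx(roll)).
In Python, from station import get_obs, cams, workorder gives the robot as it stands.
- The arm moves only by the shell command python3 -m handwheel 'ROWS' [FORCE]. ROWS is JSON, a list of rows, each an object of numbers: "fingers": the opening, from -1 (shut) to 1 (fully open); "x", "y", "z": the shift along the tool's x, y, z in m; "spin": the turn about the tool's y in degrees. In form: [{"fingers": .., "x": .., "y": .., "z": .., "spin": ..}, ...]. A call has exactly 10 rows; each row is the pose to reach, as a shift and turn from the pose commanded when the call began, along the tool's axes at that moment; what a row does not reach only later rows make up. A row lasts 1/10 s, in which the tool goes at most 50 mm and 8.59 degrees, less where a joint would pass 70% of its speed; a pose out of reach is approached as far as the arm can. A call with a gripper value outside its range is refused whole. The fingers move at their own pace and stop on an object; FORCE is the grip in N (left out, the last holds). Time passes only in rows, so rows that repeat a pose let the fingers close, or fill a call up. It gives the time, the measured TCP pose, the force and the opening at its end, in the units of the state.
- get_obs(): the state, without advancing time (a new reading comes with each control period).
- cams.camera(name): name is "scene" or "top" or "wrist"; returns (picture, depth): 420x560x3 uint8, red, green, blue; 420x560 float32, m along the optical axis (not along the pixel's ray), 0 where there is no reading.
- cams.get_calibration(name): a dict with "fx", "fy", "cx", "cy" (pixels), "view" (4x4, takes a point from world to camera coordinates). Camera axes: x right, y down, z forward; pixel columns grow to the right and rows downward; lengths in m; the calibration is good to about 2 mm. A picture is of the moment at which its call begins: read the wrist's pose just before it. get_calibration takes no time and is no camera call; for the wrist camera it gives the pose at the moment of the call.
- workorder.hand_in(): hands the job in, once; it reports no verdict.
The state is a dict: "time_s": time; "qpos": joint angles; "joint_vel": joint speeds; "tau": joint torques, N m; "ee_pos": TCP position; "eef_rot": TCP orientation; "force": force on the tool from outside, world axes, zero at the start; "moment": the same for the moment, N m; "grip_width": finger opening in m.
Only numpy, scipy, OpenCV 4.12 (cv2) and the standard library are available. Lean on these libraries where they do the work, as an engineer would, in place of code of your own. Each camera call takes 0.05 s, during which the arm holds its last target. There are 200 camera calls.

## Task

One of the four identical hatches in the top of the grey cable box is unlatched: it rocks when its black pad is pressed, while the latched ones stay firm. Find it by pressing the pads gently, then push its raised long end over until the hatch stands upright or beyond, so that a cable can be fed in. Leave the other three hatches closed, and the spool, screwdriver, module and attenuator where they are.

Things in the scene. Friction and masses are not known exactly. Their poses are not given: they have to be found in the camera images.
- hatch_box: Grey cable-access box fixed to the bench, 160 (x) x 280 (y) x 60 mm on 4 mm feet; origin at the centre of its underside (60 mm below its top), z up, its -x side faces the robot (yaw within 0.25). Four identical aluminium hatches lie flush in its flat top, in a row along y: hatch_1 to 4 centred at y = -96, -32, 32, 96 mm. All pivot about a level line along y at box x = 20, z = 57.5 mm. Rim 30 mm wide in front, 18 behind.
- hatch_1 (a joint): Turn of hatch_1, rad: 0 closed and flush, grows as the pad end dips and the long end rises, 1.57 upright, stop at 1.9. Plate 108 (x) x 54 (y) x 5 mm. The pad end reaches 40 mm from the pivot to box +x (away from the robot), the long end 68 mm to -x.
- hatch_1_pad (a point): Centre of the top of the black rubber pad (22 x 40 mm) of hatch_1, 26 mm from its pivot towards box +x; moves with the hatch.
- hatch_2 (a joint): Turn of hatch_2, rad: 0 closed and flush, grows as the pad end dips and the long end rises, 1.57 upright, stop at 1.9. Three hatches are blocked by a hidden catch under the pad end and give 2 mm at most; one is free, a different one from run to run.
- hatch_2_pad (a point): Centre of the top of the black rubber pad (22 x 40 mm) of hatch_2, 26 mm from its pivot towards box +x; moves with the hatch.
- hatch_3 (a joint): Turn of hatch_3, rad: 0 closed and flush, grows as the pad end dips and the long end rises, 1.57 upright, stop at 1.9. The free hatch yields to about 3 to 6 N on its pad, which can dip 35 mm into the box while the long end rises; a stiff hinge (0.04 N m) keeps it where it is left.
- hatch_3_pad (a point): Centre of the top of the black rubber pad (22 x 40 mm) of hatch_3, 26 mm from its pivot towards box +x; moves with the hatch.
- hatch_4 (a joint): Turn of hatch_4, rad: 0 closed and flush, grows as the pad end dips and the long end rises, 1.57 upright, stop at 1.9. Once the long end is raised, a fingertip in front of it, just above the rim, can push it towards box +x until it is upright. The plate is smooth (friction about 0.25), but a level push on its edge jams at tilts below about 0.4 rad: press the pad 15 mm or more down first.
- hatch_4_pad (a point): Centre of the top of the black rubber pad (22 x 40 mm) of hatch_4, 26 mm from its pivot towards box +x; moves with the hatch.
- solder_spool: Bystander: spool of solder wire with black flanges, standing, 54 mm across, 40 mm high; origin at the centre of its underside. Leave alone.
- screwdriver: Bystander: red-handled screwdriver lying on the bench, 168 mm long, 25 mm high; origin at the centre of its underside. Leave alone.
- gilt_module: Bystander: gold-coloured metal module with a black knob-like port, 56 x 85 x 35 mm; origin at the centre of its underside. Leave alone.
- attenuator: Bystander: black finned cylindrical attenuator lying down, 20 x 58 x 20 mm; origin at the centre of its underside. Leave alone.

How it is judged:
By the outcome, as a careful person would: the job done as asked, in the order asked, and still so for the second after the job is handed in, with the robot touching nothing.
It also fails if it takes over 61 s, if anything falls off the work surface, if the arm or the gripper's body presses on something with over 40 N, if the wrist force passes 120 N, or if a joint passes its speed limit or range.

## Working session

There is one attempt and no reset: what is moved stays moved. The work goes in short steps, Python scripts to look and compute and a shell command to move; the robot and the scene stay as the last step left them, time stands still between calls to the robot, and variables do not carry over. Pictures are saved under pics/ and viewed, about 8 in all and at most 12, crops included, and the job is handed in when it is done.

```bash
mkdir -p pics; python3 - <<'E'
from station import get_obs,cams
import cv2,numpy as np
o=get_obs();print({k:np.round(v,3).tolist() for k,v in o.items()})
for n in("top","scene"):
    p,d=cams.camera(n);cv2.imwrite(f'pics/{n}0.png',p[:,:,::-1]);np.save(n+'_d.npy',d);c=cams.get_calibration(n);print(n,c['fx'],c['cx'],c['cy'],np.round(c['view'],3).tolist())
E
```

```text
{'time_s': 0.0, 'qpos': [-1.37, 0.3, 1.522, 0.0, 1.321, -0.067], 'joint_vel': [0.0, 0.0, -0.0, 0.002, -0.001, 0.0], 'tau': [-0.003, -53.182, -35.274, 0.071, 0.024, -0.0], 'ee_pos': [0.145, -0.53, 0.224], 'eef_rot': [-1.571, 0.001, -1.303], 'force': [-0.684, 0.853, -0.017], 'moment': [-0.007, -0.006, -0.041], 'grip_width': 0.094}
top 444.2013895362059 277.6121243438658 202.47847717538647 [[0.013, -1.0, 0.023, -0.114], [-0.99, -0.016, -0.14, 0.663], [0.14, -0.02, -0.99, 1.404], [0.0, 0.0, 0.0, 1.0]]
scene 389.61724413618686 275.0466399487993 210.8030103227261 [[-0.863, -0.505, -0.019, 0.513], [-0.307, 0.554, -0.774, 0.303], [0.401, -0.662, -0.633, 0.752], [0.0, 0.0, 0.0, 1.0]]
```

View pics/top0.png

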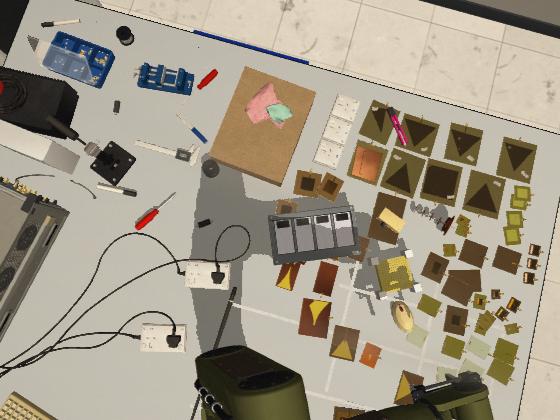

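View pics/scene0.png

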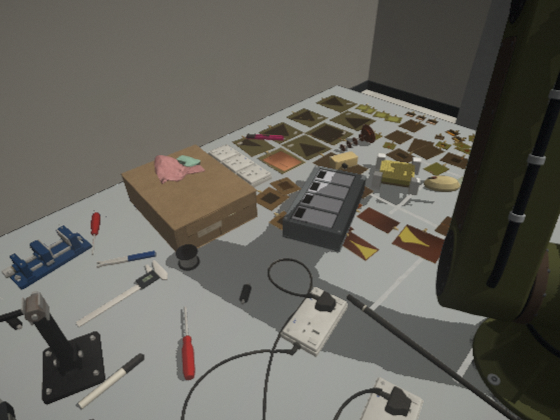

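The top view shows the box at about (270–357, 205–262) px, with its pads on the far side. The screwdriver is at (155, 212), the attenuator at (204, 223), the spool at (210, 167) and the module at (395, 272). Next I'll fit the box top.

```bash
cat >h.py <<'E'
from station import get_obs,cams
import cv2,numpy as np
def world(n,d):
    c=cams.get_calibration(n);v,u=np.mgrid[:420,:560]
    P=np.stack([(u-c['cx'])/c['fx']*d,(v-c['cy'])/c['fy']*d,d],-1)
    T=np.linalg.inv(c['view']);return P@T[:3,:3].T+T[:3,3]
E
python3 - <<'E'
from h import *
for n,(u0,u1,v0,v1) in dict(top=(255,372,190,275),scene=(270,380,150,260)).items():
    W=world(n,np.load(n+'_d.npy'));im=cv2.imread(f'pics/{n}0.png')
    m=np.zeros((420,560),bool);m[v0:v1,u0:u1]=1
    t=m&(W[...,2]>.052)&(W[...,2]<.08)
    k,l,s,_=cv2.connectedComponentsWithStats(t.astype(np.uint8));t=l==1+np.argmax(s[1:,4])
    p=W[t];r=cv2.minAreaRect(p[:,:2].astype(np.float32));print(n,t.sum(),np.median(p[:,2]),r)
    b=cv2.boxPoints(r);print(b.round(3).tolist())
    dk=(im.max(2)<45)&t
    k,l,s,_=cv2.connectedComponentsWithStats(dk.astype(np.uint8))
    for i in range(1,k):
        if s[i,4]>15:print('pad?',s[i,4],W[l==i].mean(0).round(4))
E
python3 - <<'E'
import cv2
a=cv2.imread('pics/top0.png')[190:275,255:372];cv2.imwrite('pics/topc.png',cv2.resize(a,None,fx=6,fy=6,interpolation=2))
E
```

```text
top 4107 0.06424845086002584 ((0.5617576241493225, -0.22219927608966827), (0.16052153706550598, 0.2808980941772461), 7.943212985992432)
[[0.46299999952316284, -0.09399999678134918], [0.5019999742507935, -0.3720000088214874], [0.6610000133514404, -0.3499999940395355], [0.621999979019165, -0.07199999690055847]]
pad? 49 [ 0.6222 -0.3137  0.0644]
pad? 70 [ 0.5936 -0.1209  0.0645]
scene 3750 0.06428347977180215 ((0.5567283630371094, -0.225159153342247), (0.16024532914161682, 0.28590208292007446), 7.912624359130859)
[[0.4580000042915344, -0.0949999988079071], [0.4970000088214874, -0.3779999911785126], [0.656000018119812, -0.35600000619888306], [0.6159999966621399, -0.0729999989271164]]
pad? 31 [ 0.6156 -0.3111  0.0654]
pad? 36 [ 0.6071 -0.2474  0.0654]
pad? 52 [ 0.5981 -0.1846  0.065 ]
pad? 60 [ 0.5891 -0.1213  0.0653]
```

View pics/topc.png

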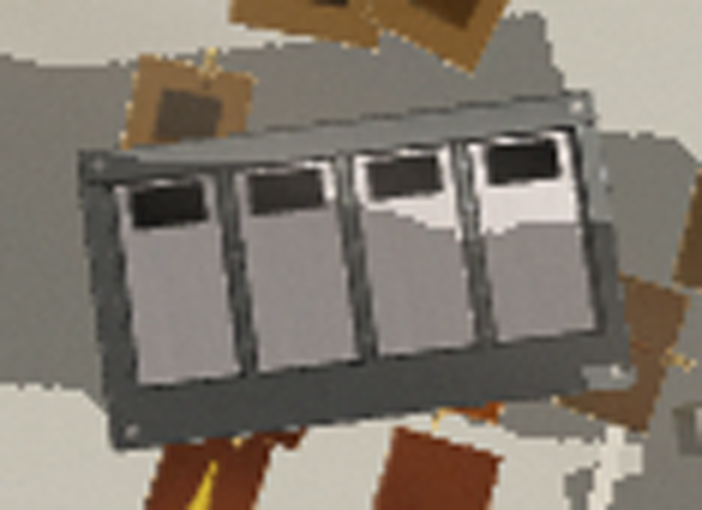

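Both views agree on the box: centre about (0.560, -0.2235), yaw 0.138. I'll move over the hatch_1 pad with the fingers shut and the tool aligned to the box.

```bash
R='{"fingers":-1,"x":-0.085,"y":0.05,"z":0.515,"spin":7.4}'; python3 -m handwheel '[{"fingers":-1,"x":-0.007,"y":0,"z":0.04,"spin":0.7},{"fingers":-1,"x":-0.015,"y":0.01,"z":0.09,"spin":1.4},{"fingers":-1,"x":-0.023,"y":0.02,"z":0.14,"spin":2.1},{"fingers":-1,"x":-0.031,"y":0.03,"z":0.19,"spin":2.8},{"fingers":-1,"x":-0.039,"y":0.04,"z":0.24,"spin":3.5},{"fingers":-1,"x":-0.047,"y":0.05,"z":0.29,"spin":4.2},{"fingers":-1,"x":-0.055,"y":0.05,"z":0.34,"spin":5},{"fingers":-1,"x":-0.063,"y":0.05,"z":0.39,"spin":6},{"fingers":-1,"x":-0.071,"y":0.05,"z":0.435,"spin":7},{"fingers":-1,"x":-0.079,"y":0.05,"z":0.475,"spin":7.4}]'
```

```text
time_s: 1.1
ee_pos: [0.5845, -0.327, 0.174]
eef_rot: [-1.571, 0.0, -1.432]
force: [0.3, -0.6, 0.5]
grip_width: 0.0175
```

```bash
python3 -m handwheel '[{"fingers":-1,"x":-0.005,"y":0,"z":0.02,"spin":0},{"fingers":-1,"x":-0.01,"y":0.01,"z":0.036,"spin":0},{"fingers":-1,"x":-0.01,"y":0.03,"z":0.036,"spin":0},{"fingers":-1,"x":-0.01,"y":0.05,"z":0.036,"spin":0},{"fingers":-1,"x":-0.01,"y":0.065,"z":0.036,"spin":0},{"fingers":-1,"x":-0.01,"y":0.075,"z":0.036,"spin":0},{"fingers":-1,"x":-0.01,"y":0.079,"z":0.036,"spin":0},{"fingers":-1,"x":-0.01,"y":0.079,"z":0.036,"spin":0},{"fingers":-1,"x":-0.01,"y":0.079,"z":0.036,"spin":0},{"fingers":-1,"x":-0.01,"y":0.079,"z":0.036,"spin":0}]'; python3 - <<'E'
from h import *
p,d=cams.camera('wrist');cv2.imwrite('pics/w1.png',p[:,:,::-1]);print(get_obs()['force'])
E
```

```text
time_s: 2.1
ee_pos: [0.6172, -0.3138, 0.0964]
eef_rot: [-1.57, -0.001, -1.432]
force: [0.2, 0.3, 0.1]
grip_width: 0.0004
[0.37668185 0.02993675 1.25920429]
```

View pics/w1.png

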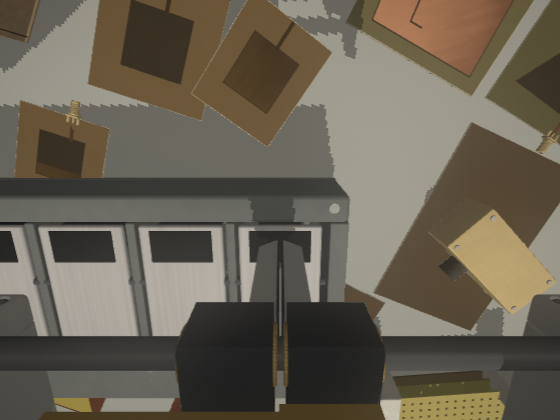

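The wrist view shows the shut fingertips at about (281, 240), over the hatch_1 pad (248–312, 232–262). I'll press it gently.

```bash
python3 -m handwheel '[{"fingers":-1,"x":0,"y":0.003,"z":0.001,"spin":0},{"fingers":-1,"x":0,"y":0.006,"z":0.001,"spin":0},{"fingers":-1,"x":0,"y":0.008,"z":0.001,"spin":0},{"fingers":-1,"x":0,"y":0.010,"z":0.001,"spin":0},{"fingers":-1,"x":0,"y":0.011,"z":0.001,"spin":0},{"fingers":-1,"x":0,"y":0.012,"z":0.001,"spin":0},{"fingers":-1,"x":0,"y":0.0125,"z":0.001,"spin":0},{"fingers":-1,"x":0,"y":0.013,"z":0.001,"spin":0},{"fingers":-1,"x":0,"y":0.0135,"z":0.001,"spin":0},{"fingers":-1,"x":0,"y":0.0135,"z":0.001,"spin":0}]'
```

```text
time_s: 3.15
ee_pos: [0.6181, -0.3135, 0.0821]
eef_rot: [-1.57, -0.0, -1.432]
force: [0.1, 0.7, 3.2]
grip_width: 0.0006
```

```bash
python3 -m handwheel '[{"fingers":-1,"x":0,"y":0.0005,"z":0,"spin":0},{"fingers":-1,"x":0,"y":0.001,"z":0,"spin":0},{"fingers":-1,"x":0,"y":0.0015,"z":0,"spin":0},{"fingers":-1,"x":0,"y":0.002,"z":0,"spin":0},{"fingers":-1,"x":0,"y":0.0025,"z":0,"spin":0},{"fingers":-1,"x":0,"y":0.003,"z":0,"spin":0},{"fingers":-1,"x":0,"y":0.003,"z":0,"spin":0},{"fingers":-1,"x":0,"y":0.003,"z":0,"spin":0},{"fingers":-1,"x":0,"y":0.003,"z":0,"spin":0},{"fingers":-1,"x":0,"y":0.003,"z":0,"spin":0}]'
```

```text
time_s: 4.15
ee_pos: [0.6179, -0.3135, 0.0789]
eef_rot: [-1.571, 0.0, -1.432]
force: [0.5, 0.9, 1.3]
grip_width: 0.0005
```

```bash
python3 -m handwheel '[{"fingers":-1,"x":0,"y":0.0005,"z":0,"spin":0},{"fingers":-1,"x":0,"y":0.001,"z":0,"spin":0},{"fingers":-1,"x":0,"y":0.0015,"z":0,"spin":0},{"fingers":-1,"x":0,"y":0.002,"z":0,"spin":0},{"fingers":-1,"x":0,"y":0.0025,"z":0,"spin":0},{"fingers":-1,"x":0,"y":0.003,"z":0,"spin":0},{"fingers":-1,"x":0,"y":0.003,"z":0,"spin":0},{"fingers":-1,"x":0,"y":0.003,"z":0,"spin":0},{"fingers":-1,"x":0,"y":0.003,"z":0,"spin":0},{"fingers":-1,"x":0,"y":0.003,"z":0,"spin":0}]'; python3 - <<'E'
from h import *
p,d=cams.camera('wrist');cv2.imwrite('pics/w2.png',p[:,:,::-1]);print(get_obs()['force'])
E
```

```text
time_s: 5.15
ee_pos: [0.6179, -0.3135, 0.0759]
eef_rot: [-1.571, 0.0, -1.432]
force: [0.4, -0.8, 1.9]
grip_width: 0.0002
[ 1.03916251 -1.00920422  2.44853918]
```

View pics/w2.png

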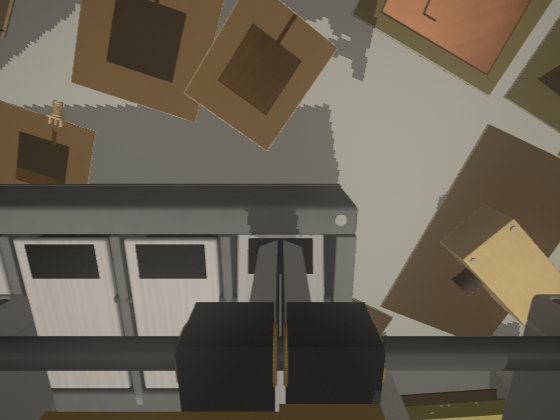

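The hatch_1 pad has dipped about 8 mm under only 2 N, well past the 2 mm that a latched hatch gives, so hatch_1 is the free one. I'll press it deeper.

```bash
python3 -m handwheel '[{"fingers":-1,"x":0,"y":0.002,"z":0,"spin":0},{"fingers":-1,"x":0,"y":0.004,"z":0,"spin":0},{"fingers":-1,"x":0,"y":0.006,"z":0,"spin":0},{"fingers":-1,"x":0,"y":0.008,"z":0,"spin":0},{"fingers":-1,"x":0,"y":0.010,"z":0,"spin":0},{"fingers":-1,"x":0,"y":0.012,"z":0,"spin":0},{"fingers":-1,"x":0,"y":0.013,"z":0,"spin":0},{"fingers":-1,"x":0,"y":0.014,"z":0,"spin":0},{"fingers":-1,"x":0,"y":0.014,"z":0,"spin":0},{"fingers":-1,"x":0,"y":0.014,"z":0,"spin":0}]'; python3 - <<'E'
from h import *
p,d=cams.camera('scene');cv2.imwrite('pics/s2.png',cv2.resize(p[140:270,260:400,::-1],None,fx=4,fy=4));print(get_obs()['force'])
W=world('scene',d);cv2.imwrite
c=cams.get_calibration('scene');t=np.array([.138,.990])
R=W[...,:2]-[.560,-.2235];bx=R@[.9905,.138];by=R@[-.138,.9905]
m=(abs(by+.096)<.02)&(bx>-.06)&(bx<.03)&(W[...,2]<.13)&(W[...,2]>.05)
for x in np.arange(-.06,.03,.01):
    k=m&(abs(bx-x)<.005);print(round(x,3),k.sum(),np.median(W[k][:,2]) if k.any() else'')
E
```

```text
time_s: 6.2
ee_pos: [0.6179, -0.3135, 0.0619]
eef_rot: [-1.571, 0.0, -1.432]
force: [0.6, 0.5, 0.3]
grip_width: 0.0003
[0.56539489 0.25378737 0.46897033]
-0.06 14 0.0647957093867279
-0.05 3 0.06366024104323731
-0.04 0 
-0.03 4 0.11446855013900897
-0.02 22 0.11382851343107298
-0.01 12 0.10017142045555588
0.0 15 0.08766711781541914
0.01 16 0.0746096515320343
0.02 13 0.060797347782154953
```

View pics/s2.png

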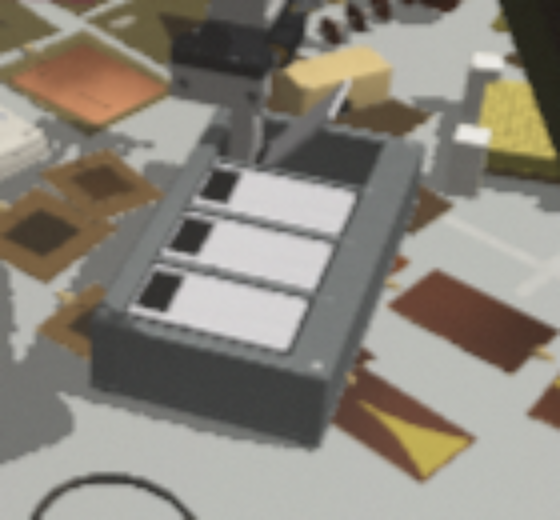

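Hatch_1 is tilted about 0.92 rad, with its long end at z ≈ 0.116. I'll lift out, go over to the front and come down ahead of the raised end.

```bash
python3 -m handwheel '[{"fingers":-1,"x":0,"y":-0.02,"z":0,"spin":0},{"fingers":-1,"x":0,"y":-0.05,"z":0,"spin":0},{"fingers":-1,"x":0,"y":-0.09,"z":0,"spin":0},{"fingers":-1,"x":0,"y":-0.12,"z":0,"spin":0},{"fingers":-1,"x":0,"y":-0.12,"z":0,"spin":0},{"fingers":-1,"x":0,"y":-0.12,"z":-0.03,"spin":0},{"fingers":-1,"x":0,"y":-0.12,"z":-0.07,"spin":0},{"fingers":-1,"x":0,"y":-0.12,"z":-0.095,"spin":0},{"fingers":-1,"x":0,"y":-0.12,"z":-0.095,"spin":0},{"fingers":-1,"x":0,"y":-0.12,"z":-0.095,"spin":0}]' && python3 -m handwheel '[{"fingers":-1,"x":0,"y":0.02,"z":0,"spin":0},{"fingers":-1,"x":0,"y":0.05,"z":0,"spin":0},{"fingers":-1,"x":0,"y":0.07,"z":0,"spin":0},{"fingers":-1,"x":0,"y":0.075,"z":0,"spin":0},{"fingers":-1,"x":0,"y":0.075,"z":0,"spin":0},{"fingers":-1,"x":0,"y":0.075,"z":0.007,"spin":0},{"fingers":-1,"x":0,"y":0.075,"z":0.014,"spin":0},{"fingers":-1,"x":0,"y":0.075,"z":0.021,"spin":0},{"fingers":-1,"x":0,"y":0.075,"z":0.028,"spin":0},{"fingers":-1,"x":0,"y":0.075,"z":0.03,"spin":0}]'
```

```text
time_s: 7.25
ee_pos: [0.5237, -0.3267, 0.1816]
eef_rot: [-1.571, 0.0, -1.433]
force: [-0.9, 0.1, -0.6]
grip_width: 0.0005
time_s: 8.25
ee_pos: [0.5544, -0.3223, 0.1071]
eef_rot: [-1.57, -0.0, -1.432]
force: [-1.9, 0.0, 1.0]
grip_width: 0.0005
```

```bash
python3 -m handwheel '[{"fingers":-1,"x":0,"y":0,"z":0.005,"spin":0},{"fingers":-1,"x":0,"y":0,"z":0.01,"spin":0},{"fingers":-1,"x":0,"y":0,"z":0.015,"spin":0},{"fingers":-1,"x":0,"y":0,"z":0.02,"spin":0},{"fingers":-1,"x":0,"y":0,"z":0.025,"spin":0},{"fingers":-1,"x":0,"y":0,"z":0.03,"spin":0},{"fingers":-1,"x":0,"y":0,"z":0.035,"spin":0},{"fingers":-1,"x":0,"y":0,"z":0.039,"spin":0},{"fingers":-1,"x":0,"y":0,"z":0.039,"spin":0},{"fingers":-1,"x":0,"y":0,"z":0.039,"spin":0}]'; python3 - <<'E'
from h import *
p,d=cams.camera('scene');cv2.imwrite('pics/s3.png',cv2.resize(p[120:270,260:400,::-1],None,fx=4,fy=4));print(get_obs()['force'])
E
```

```text
time_s: 9.25
ee_pos: [0.5898, -0.3175, 0.1065]
eef_rot: [-1.577, 0.002, -1.433]
force: [-21.2, -0.4, 6.5]
grip_width: 0.0002
[-22.01498427  -0.2732997    7.352934  ]
```

View pics/s3.png

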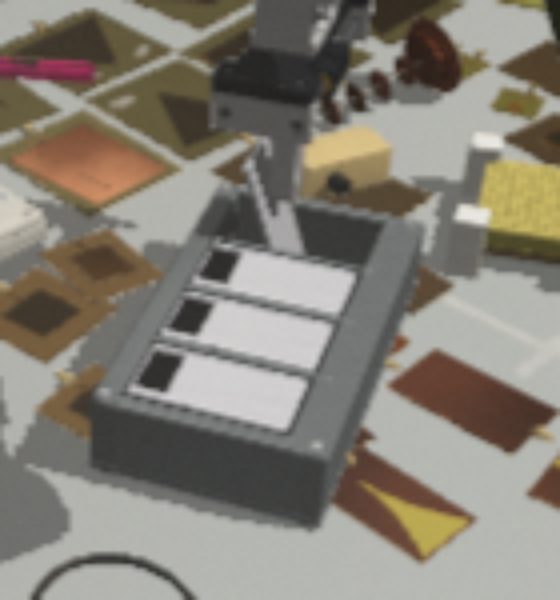

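The hatch stands past upright against its stop, with about 22 N on the finger. I'll back off, rise clear and check.

```bash
python3 -m handwheel '[{"fingers":-1,"x":0,"y":0,"z":-0.008,"spin":0},{"fingers":-1,"x":0,"y":0,"z":-0.018,"spin":0},{"fingers":-1,"x":0,"y":0,"z":-0.04,"spin":0},{"fingers":-1,"x":0,"y":0,"z":-0.07,"spin":0},{"fingers":-1,"x":0,"y":-0.01,"z":-0.1,"spin":0},{"fingers":-1,"x":0,"y":-0.05,"z":-0.12,"spin":0},{"fingers":-1,"x":0,"y":-0.09,"z":-0.14,"spin":0},{"fingers":-1,"x":0,"y":-0.12,"z":-0.16,"spin":0},{"fingers":-1,"x":0,"y":-0.12,"z":-0.18,"spin":0},{"fingers":-1,"x":0,"y":-0.12,"z":-0.18,"spin":0}]'; python3 - <<'E'
from h import *
for n in('top','scene'):
    p,d=cams.camera(n);cv2.imwrite(f'pics/{n}4.png',p[:,:,::-1])
    W=world(n,d);R=W[...,:2]-[.560,-.2235];bx=R@[.9905,.138];by=R@[-.138,.9905]
    for y in(-.096,-.032,.032,.096):
        b=(abs(by-y)<.022)
        k=b&(bx>-.045)&(bx<.055)&(W[...,2]>.03)&(W[...,2]<.14);z=W[k][:,2];h=k&(W[...,2]>.08)
        f=np.polyfit(W[h][:,2],bx[h],1)[0] if h.sum()>8 else None
        print(n,y,k.sum(),np.percentile(z,[2,50,98]).round(4),'dx/dz',f)
a=cv2.imread('pics/scene4.png');cv2.imwrite('pics/s4c.png',a)
print(get_obs()['force'])
E
```

```text
time_s: 10.3
ee_pos: [0.4126, -0.3424, 0.2281]
eef_rot: [-1.569, -0.002, -1.434]
force: [0.6, -0.1, -0.4]
grip_width: 0.0003
top -0.096 188 [0.032  0.0849 0.1293] dx/dz 0.37673470853257934
top -0.032 428 [0.0583 0.0644 0.0706] dx/dz None
top 0.032 425 [0.0586 0.0646 0.0709] dx/dz None
top 0.096 428 [0.0579 0.0648 0.0705] dx/dz None
scene -0.096 176 [0.0394 0.0895 0.1273] dx/dz 0.3645561020326269
scene -0.032 329 [0.0621 0.0647 0.0676] dx/dz None
scene 0.032 363 [0.0623 0.0648 0.0671] dx/dz None
scene 0.096 425 [0.062  0.0644 0.0669] dx/dz None
[-0.24577134 -0.14980736  0.17873922]
```

View pics/scene4.png

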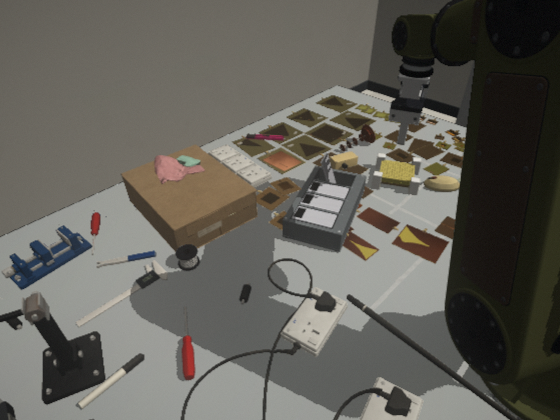

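Hatch_1 stands at about 1.92 rad (dx/dz ≈ +0.37), which is at its stop. The other three are flush at 0.0645 m. The spool (188, 257), attenuator (245, 292), screwdriver (187, 345) and module (397, 173) look unmoved, and the arm is clear of everything.

```bash
python3 -c "
from station import workorder
print(workorder.hand_in())"
```

```text
the job is handed in; nothing more can be done
None
```

Hatch_1 was the unlatched one, and it now stands open past upright. I handed the job in at about 10.4 s of the 61 s allowed.

- **Finding it:** I pressed only the hatch_1 pad. It dipped about 8 mm under roughly 2 N, well past the 2 mm a latched hatch gives. I did not press the other three.
- **Opening it:** I pressed the pad about 22 mm down, which tilted the hatch to about 0.9 rad. I then pushed the raised long end from the front until it met its stop. The push peaked at about 22 N on the fingertips against the stop.
- **Last checks:** With the arm clear, both cameras put hatch_1 at about 1.92 rad, against a stop at 1.9. The other three hatches are flush, at about 0.0645 m. The spool, screwdriver, module and attenuator look unmoved in the scene picture, though I judged that by eye and did not measure it. The final force reading was near zero.
- **Disagreements:** No check failed. The two cameras differed by about 5 mm on the box position, so I used their mean, and the wrist picture confirmed it.

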